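# Index the weld positioner by one turn of its hand wheel

## Robot

A 6-joint arm with a two-finger parallel gripper is mounted at the origin on the work surface. World frame = base frame: x ahead of the robot, y to its left, z up, the work surface at z = 0. Lengths are in m, angles in rad, forces in N, time in s.
With the tool pointing down it reaches from about 0.3 to 0.75 m from the base axis. Payload 8.5 kg.
Tool frame: the origin (TCP) lies at the very end of the fingers, on their centre line; the grasp point (between the pads) lies 19 mm behind it; z points along the fingers, y is the line along which they close (so a half turn about z gives the same grasp; the last joint's range is limited). The gripper opens to 88 mm and grips with 3 to 60 N. Pads are 18 mm wide; open, the fingers measure 123 mm over their backs; the gripper's body (75 mm by 187 mm) begins 45 mm behind the grasp point.
Start: joints at [-1.529, 0.381, 1.297, -0, 1.464, -0.215], TCP at [0.14, -0.532, 0.217] pointing down, gripper open.
Joint ranges: [-3.11, 3.11], [-0.89, 2.33], [0.22, 2.48], [-1.42, 4.56], [0.17, 2.85], [-2.88, 2.88]. Speed limits (rad/s): [2.39, 2.39, 3.14, 3.14, 3.14, 3.14].

## Interface

Orientations are given as a rotation vector (axis times angle).
In Python, from workcell import * gives the robot as it stands. The module is installed in compiled form; this text tells all that it offers.
- The arm moves only by the tool carry_out, never from a script. Its argument "motion" is a list of rows, each a list of 7 numbers: the turn, a rotation vector about the tool's x, y, z in rad, then the shift along the tool's x, y, z in m, then the finger opening in m, from 0 to 0.0881. A call has 1 to 5 rows; each row is the pose to reach, as a shift and turn from the pose commanded when the call began, along the tool's axes at that moment; what a row does not reach only later rows make up. A row lasts 1/12 s, in which the tool goes at most 41.7 mm and 7.16 degrees, less where a joint would pass 70% of its speed; a pose out of reach is approached as far as the arm can. A call with a gripper value outside its range is refused whole. The fingers move at their own pace and stop on an object; the grip force is fixed at half the most. Time passes only in rows, so rows that repeat a pose let the fingers close. It gives the time, the measured TCP pose, the force, the opening and the grip force at its end, in the units of the state.
- sense(): the state, without advancing time (a new reading comes with each control period).
- get_image(name): name is "scene" or "top" or "wrist"; returns a dict with "color" (480x640x3 uint8, red, green, blue), "range_z" (480x640 float32, m along the optical axis (not along the pixel's ray), 0 where there is no reading), "K" (3x3 intrinsics, pixels), "dist_coeffs" ([k1, k2, p1, p2, k3] as OpenCV has them; the pictures are not rectified), "camera_from_world" (4x4, takes a point from world to camera coordinates). Camera axes: x right, y down, z forward; pixel columns grow to the right and rows downward; lengths in m; the calibration is good to about 2 mm. A picture is of the moment at which its call begins.
- close_job(): hands the job in; it is judged then, once.
Trained networks look in the newest picture that a camera, given by its name, has taken for a name from the list of things; names that differ only in an ending like _2 or _b are one class to them, and where a whole thing is asked for, a point or a joint stands for the part that bears it (a point fixed in the world has none). Each returns a list of dicts, best first, with "score" (0 to 1); they miss things now and then, are a little off and sometimes report something else, mostly with a low value. They report only what shows in the picture. A call takes as long as a camera call. They do not tell look-alikes from the thing itself.
- boxes_of(camera, label): "at" ([x, y, z] in m, in the coordinates of the camera as it stood for that picture, good to about 4 mm: the middle of the surface that is visible of it).
- tip_of(camera, label): "at" ([x, y, z] in m, in the coordinates of the camera as it stood for that picture, good to about 4 mm: a listed point, or the origin of a listed thing).
The state is a dict: "time": time; "q": joint angles; "qvel": joint speeds; "joint_torque": joint torques, N m; "position": TCP position; "tool_rot": TCP orientation; "wrist_force": force on the tool from outside, world axes, zero at the start; "moment": the same for the moment, N m; "grip_width": finger opening in m; "finger_force": force on a finger pad.
Only numpy, scipy, OpenCV 4.12 (cv2) and the standard library are available. Lean on these libraries where they do the work, as an engineer would, in place of code of your own. Each camera call takes 0.05 s, during which the arm holds its last target. There are 200 camera calls.

## Task

Bring the next side of the steel box round for welding: push the positioner's flat hand wheel clockwise (seen from above) through exactly one full turn by its upright handle, so that the handle comes to rest at the fixed index finger where it began. Push steadily and gently with the fingers, without gripping the handle, spinning the wheel, turning it the wrong way or running well past the mark; do not touch the faceplate or the box, which rides round standing on it, leave the loose tools and offcuts alone, and finish clear of everything.

Things in the scene. Friction and masses are not known exactly. Their poses are not given: they have to be found in the camera images.
- handwheel (a joint): angle of the hand wheel: 0 at the start with the handle at the index finger, grows as the wheel turns clockwise seen from above, 2 pi (6.283) after one full turn. No stop or detent at one turn. The wheel is stiff: it needs about 3 to 5 N at the handle, and stays where it is left. Geared to the faceplate: one wheel turn turns the faceplate a quarter turn clockwise.
- wheel_center (a point): point on the vertical axis of the hand wheel, level with the top of its rim (108 mm above the table). Flat bare-steel wheel with three spokes, 176 mm across, the rim a 16 mm round bar, hub top 2 mm above the rim; it sits on a dark column.
- crank_handle: upright black cylindrical handle, 24 mm diameter, standing on the outer end of one spoke, 74 mm from the wheel's axis. It revolves loosely on its own pin, as such grips do, so its yaw means nothing. Origin: centre of its foot, 2 mm below the top of the rim; it rises 56 mm above that origin (its z axis is up).
- index_tip (a point): tip of the small fixed steel index finger just outside the wheel rim, 100 mm from the wheel's axis and 4 mm below the top of the rim; its upright is 16 mm wide, 108 to 116 mm from the axis, and ends 3 mm below the top of the rim. The handle points straight at it at the start and must point at it again at the end.
- faceplate: round steel turntable of the positioner, 180 mm diameter, 12 mm thick, axis 240 mm from the wheel's axis. Origin: centre of its underside, 48 mm above the table; its top is 60 mm above the table. Must not be touched.
- steel_box: welded dark steel box, 90 x 64 x 62 mm (0.5 to 0.9 kg), standing loose on the faceplate near its centre. Origin: centre of its underside; top about 124 mm above the table. Must not be touched or lifted.
- hammer: loose hammer, 220 mm long, lying on the table beside the positioner, up to about 40 mm high; origin under it. Leave alone.
- tube_offcut: loose round steel tube offcut standing on end, 48 mm diameter, 70 mm tall; origin: centre of its underside. Leave alone.
- angle_offcut: loose offcut of steel angle, 110 mm long, 45 mm wide and high; origin: centre of its underside. Leave alone.
Mind the look-alikes: they are no part of the job. What is shaped like the steel_box but yellow is not meant.

How it is judged:
On the way, in this order (a step that is already met when the one before it is completed fails the run):
1. the fingers push the handle and the wheel has begun to turn clockwise (value of joint handwheel between 0.4 and 2.6 rad and contact force between the fingers and crank_handle above 0.5 N), for 0.05 s.
2. the fingers push the handle on through the far half of the turn (value of joint handwheel between 3.3 and 5.6 rad and contact force between the fingers and crank_handle above 0.5 N), for 0.05 s.
At the end, for the whole second after the job is handed in: The hand wheel stands one full turn clockwise from its start, within 0.17 rad (10 degrees, about 12 mm at the handle), at rest; the box stands upright on the faceplate within 35 mm of its centre in each direction; the hammer and offcuts lie within 20 mm of where they were (value of joint handwheel between 6.1132 and 6.4532 rad and velocity of joint handwheel between -0.05 and 0.05 rad/s and x of steel_box in the frame of faceplate between -0.035 and 0.035 m and y of steel_box in the frame of faceplate between -0.035 and 0.035 m and z of steel_box in the frame of faceplate between 0.008 and 0.016 m and angle between steel_box's own z axis and vertical below 0.1 rad and distance of each of hammer, tube_offcut, angle_offcut from where it was at the start of the episode below 0.02 m and linear speed of each of steel_box, hammer, tube_offcut, angle_offcut below 0.03 m/s); the robot touches nothing.
It fails at once if the wheel is turned the wrong way by more than 0.25 rad, or runs more than 0.5 rad past one turn (value of joint handwheel below -0.25 rad or value of joint handwheel above 6.7832 rad).
It fails at once if the wheel is spun faster than 4 rad/s (velocity of joint handwheel above 4 rad/s).
It fails at once if the fingers press or squeeze the handle with more than 30 N (contact force between the fingers and crank_handle above 30 N).
It fails at once if the robot touches the faceplate or the box, or the box leaves its place on the faceplate (contact force between any of the fingers, the arm and faceplate above 1 N or contact force between any of the fingers, the arm and steel_box above 1 N or not (x of steel_box in the frame of faceplate between -0.035 and 0.035 m and y of steel_box in the frame of faceplate between -0.035 and 0.035 m and z of steel_box in the frame of faceplate between 0.008 and 0.016 m and angle between steel_box's own z axis and vertical below 0.1 rad)).
It fails at once if a bystander is moved by more than 30 mm, or lifted (distance of any of hammer, tube_offcut, angle_offcut from where it was at the start of the episode above 0.03 m).
It also fails if it takes over 64 s, if anything falls off the work surface, if the arm or the gripper's body presses on something with over 40 N, if the wrist force passes 120 N, or if a joint passes its speed limit or range.

## Working session

There is one attempt and no reset: what is moved stays moved. The work goes in short steps, Python scripts to look and compute and a tool call to move; the robot and the scene stay as the last step left them, time stands still between calls to the robot, and variables do not carry over. Pictures are saved under pics/ and viewed, at most 10 in all, crops included, and the job is handed in when it is done.

Besides the shell and the picture viewer there is one more tool, called as name(argument=value, ...), one argument or row to a line, values as JSON. carry_out: Moves the arm, as the interface text tells. Its arguments: {"type":"object","properties":{"motion":{"type":"array","items":{"type":"array","items":{"type":"number"}}}},"required":["motion"]}

```bash
mkdir -p pics; cat > h.py <<'E'
from workcell import *
import numpy as np, cv2
def w(im,p):
    T=np.linalg.inv(im["camera_from_world"]); return T[:3,:3]@np.array(p)+T[:3,3]
E
python3 - <<'E'
from h import *
for c in ["scene","top"]:
    im=get_image(c); cv2.imwrite(f"pics/{c}0.png",im["color"][:,:,::-1])
    for l in ["wheel_center","crank_handle","index_tip","faceplate","steel_box","hammer","tube_offcut","angle_offcut"]:
        r=tip_of(c,l); print(c,l,[(round(d["score"],2),w(im,d["at"]).round(3).tolist()) for d in r[:3]])
s=sense(); print(s["time"],s["position"],s["tool_rot"],s["wrist_force"],s["grip_width"])
E
```

```text
scene wheel_center [(0.76, [0.516, -0.08, 0.109]), (0.32, [0.553, -0.28, -0.0])]
scene crank_handle [(0.64, [0.453, -0.113, 0.111])]
scene index_tip [(0.61, [0.423, -0.125, 0.103])]
scene faceplate [(0.58, [0.554, -0.281, 0.003])]
scene steel_box [(0.88, [0.491, 0.155, 0.058]), (0.82, [0.273, 0.225, -0.002]), (0.6, [0.721, 0.25, -0.003])]
scene hammer [(0.61, [0.553, -0.282, 0.004])]
scene tube_offcut [(0.87, [0.654, 0.107, 0.003]), (0.53, [0.516, -0.078, 0.109])]
scene angle_offcut [(0.73, [0.692, -0.081, 0.0])]
top wheel_center [(0.94, [0.511, -0.073, 0.106]), (0.28, [0.557, -0.283, 0.005])]
top crank_handle [(0.47, [0.45, -0.112, 0.109]), (0.23, [0.553, -0.28, 0.004])]
top index_tip [(0.62, [0.429, -0.13, 0.103])]
top faceplate []
top steel_box [(0.92, [0.723, 0.249, 0.002]), (0.91, [0.275, 0.225, -0.0]), (0.66, [0.487, 0.162, 0.061])]
top hammer [(0.97, [0.558, -0.282, 0.003])]
top tube_offcut [(0.73, [0.653, 0.107, 0.003]), (0.48, [0.428, -0.127, 0.106])]
top angle_offcut [(0.95, [0.696, -0.081, -0.001])]
0.9 [ 0.13968486 -0.5319517   0.21687463] [ 3.11570311e+00  4.02248318e-01 -5.13880674e-05] [ 0.00438721 -0.00404944 -0.30371196] 0.08807909434438094
```

View pics/top0.png

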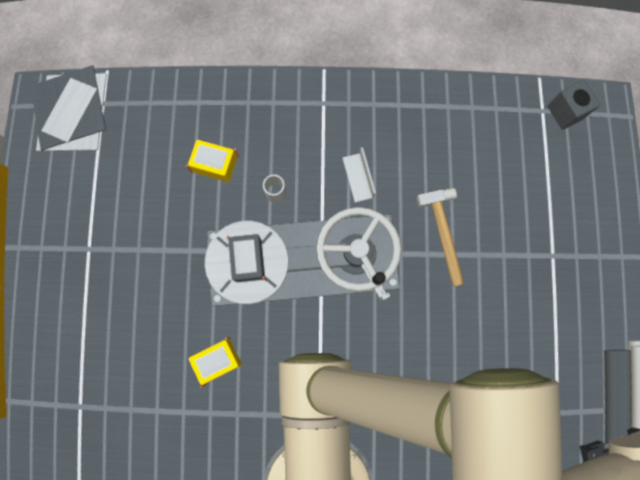

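View pics/scene0.png

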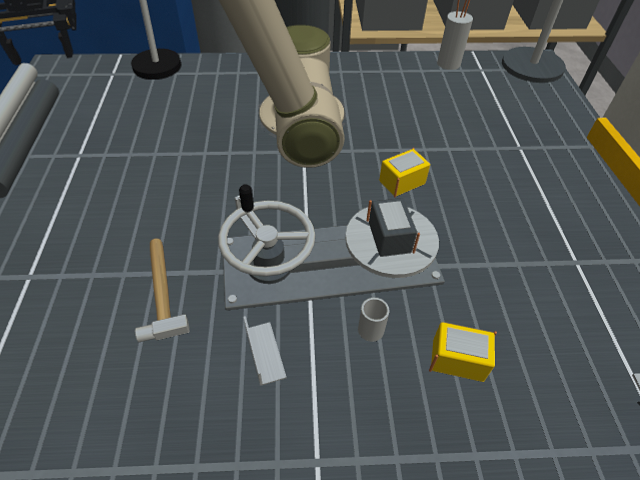

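The top view shows the wheel centre at about (358,249), the black handle at (379,278) and the index finger at (383,292). The dark box is on the faceplate at (246,258). The yellow boxes at (212,158) and (214,361) are look-alikes and are not involved. Clockwise from above means the handle first moves left in this view, towards +y. Next I'll refine the geometry with the depth data.

```bash
cat >> h.py <<'E'
from scipy.optimize import least_squares
def cloud(im):
    z=im["range_z"]; v,u=np.nonzero(z>0)
    p=cv2.undistortPoints(np.stack([u,v],1).astype(np.float64)[:,None],im["K"],im["dist_coeffs"])[:,0]
    d=z[v,u]; P=np.c_[p*d[:,None],d]; T=np.linalg.inv(im["camera_from_world"])
    return P@T[:3,:3].T+T[:3,3], im["color"][v,u].astype(float)
def measure(c):
    im=get_image(c); P,C=cloud(im); 
    m=(np.hypot(P[:,0]-.513,P[:,1]+.076)<.125)
    P,C=P[m],C[m]; r=np.hypot(P[:,0]-.513,P[:,1]+.076)
    R=P[(P[:,2]>.098)&(P[:,2]<.116)&(r>.068)&(r<.1)&(C.mean(1)>110)]
    f=least_squares(lambda q:np.hypot(R[:,0]-q[0],R[:,1]-q[1])-q[2],[.513,-.076,.08],loss="soft_l1",f_scale=.004).x
    H=P[(P[:,2]>.125)&(P[:,2]<.175)&(C.mean(1)<90)]
    T=H[H[:,2]>.154]
    return f,len(R),np.percentile(R[:,2],90),len(H),len(T),H.mean(0),np.median(T,0) if len(T) else None
E
python3 - <<'E'
from h import *
np.set_printoptions(precision=4,suppress=True)
for c in ["top","scene"]:
    print(c,*measure(c))
    for l in ["index_tip","crank_handle","wheel_center"]:
        im=get_image(c)
        print(l,[w(im,d["at"]).round(4) for d in tip_of(c,l)[:1]],[w(im,d["at"]).round(4) for d in boxes_of(c,l)[:1]])
E
```

```text
top [ 0.512  -0.0761  0.0797] 1785 0.10981705793580425 118 103 [ 0.4477 -0.1104  0.1585] [ 0.4477 -0.1108  0.1611]
index_tip [array([ 0.4269, -0.1257,  0.1008])] [array([ 0.5076, -0.0838,  0.1054])]
crank_handle [array([ 0.4461, -0.1126,  0.1075])] []
wheel_center [array([ 0.5119, -0.0768,  0.1073])] [array([ 0.5083, -0.0814,  0.1055])]
scene [ 0.5188 -0.0753  0.0793] 1783 0.10973852920993254 262 113 [ 0.458  -0.1118  0.1487] [ 0.4561 -0.1123  0.1613]
index_tip [array([ 0.5127, -0.0798,  0.105 ])] [array([ 0.5247, -0.0831,  0.1073])]
crank_handle [array([ 0.4502, -0.1128,  0.1106])] [array([ 0.4618, -0.1089,  0.1486])]
wheel_center [array([ 0.5133, -0.0798,  0.1068])] [array([ 0.5225, -0.0856,  0.1053])]
```

```bash
cat > plan.py <<'E'
from h import *
from scipy.spatial.transform import Rotation as Ro
C=np.array([.514,-.0762]); TH0=np.deg2rad(209.5); Z=.120
def mink(u): # reach of 18x35 block grown by 12 mm along tool-plane unit u
    f=lambda s:np.hypot(*np.maximum(np.abs(s*u)-[.009,.0175],0))-.012
    from scipy.optimize import brentq
    return brentq(f,.0,.06)
def c(phi,back=0,z=Z,R=None):
    R=Ro.from_rotvec(sense()["tool_rot"]).as_matrix() if R is None else R
    th=TH0-phi; h=np.array([np.cos(th),np.sin(th)]); t=np.array([np.sin(th),-np.cos(th)])
    u=(R.T@np.r_[t,0])[:2]; u/=np.linalg.norm(u)
    return np.r_[C+.074*h-(mink(u)+back)*t,z]
E
python3 - <<'E'
from plan import *
s=sense(); R=Ro.from_rotvec(s["tool_rot"]).as_matrix(); p=s["position"]
print(R.round(3)); q=c(0,.03,.217); print(q, R.T@(q-p))
E
```

```text
[[ 0.967  0.254  0.   ]
 [ 0.254 -0.967 -0.   ]
 [-0.     0.    -1.   ]]
[ 0.47939037 -0.16530481  0.217     ] [ 4.21692276e-01 -2.68320587e-01 -1.41087970e-04]
```

carry_out(
  motion=[
    [0,0,0,0.03,-0.019,0,0],
    [0,0,0,0.06,-0.038,0,0],
    [0,0,0,0.09,-0.057,0,0],
    [0,0,0,0.12,-0.076,0,0],
    [0,0,0,0.15,-0.095,0,0],
  ],
)

```text
time: 2.32
position: [0.2615, -0.4006, 0.2169]
tool_rot: [3.116, 0.401, 0.0]
wrist_force: [0.4, -0.2, -0.5]
grip_width: 0.0565
finger_force: 0.0
```

carry_out(
  motion=[
    [0,0,0,0.03,-0.019,0,0],
    [0,0,0,0.06,-0.038,0,0],
    [0,0,0,0.09,-0.057,0,0],
    [0,0,0,0.12,-0.076,0,0],
    [0,0,0,0.15,-0.095,0,0],
  ],
)

```text
time: 2.73
position: [0.3825, -0.2705, 0.217]
tool_rot: [3.115, 0.402, 0.0]
wrist_force: [-0.9, -0.9, 0.0]
grip_width: 0.0238
finger_force: 0.0
```

carry_out(
  motion=[
    [0,0,0,0.03,-0.019,0,0],
    [0,0,0,0.06,-0.038,0,0],
    [0,0,0,0.09,-0.057,0,0],
    [0,0,0,0.121,-0.078,0,0],
    [0,0,0,0.121,-0.078,0,0],
  ],
)

```text
time: 3.15
position: [0.4815, -0.1616, 0.2168]
tool_rot: [-3.114, -0.41, -0.002]
wrist_force: [-0.9, 1.0, -0.3]
grip_width: 0.0005
finger_force: 0.0
```

```bash
python3 - <<'E'
from plan import *
s=sense(); R=Ro.from_rotvec(s["tool_rot"]).as_matrix(); p=s["position"]
print(s["time"],p,s["tool_rot"],s["q"],s["grip_width"],s["wrist_force"]); q=c(0,.03); print(q, R.T@(q-p))
im=get_image("wrist"); cv2.imwrite("pics/wr1.png",im["color"][:,:,::-1])
print([w(im,d["at"]).round(4) for l in ["wheel_center","crank_handle","index_tip"] for d in tip_of("wrist",l)[:1]])
try: print(measure("wrist"))
except Exception as e: print(e)
E
```

```text
3.15 [ 0.48154952 -0.16157314  0.21680102] [-3.11372304e+00 -4.10315207e-01 -2.04251953e-03] [-0.55802735  0.30652811  1.4116245   0.00157773  1.42304053  0.75049405] 0.00047734543482072663 [-0.91637649  0.98054643 -0.28410793]
[ 0.47936986 -0.16526857  0.12      ] [-0.00319941  0.00307939  0.09679424]
[array([ 0.5152, -0.0757,  0.1081]), array([ 0.453 , -0.1104,  0.1058]), array([ 0.4277, -0.1273,  0.1018])]
(array([ 0.51692125, -0.07791565,  0.07801567]), 13016, np.float64(0.10817479622589468), 1253, 836, array([ 0.45658706, -0.11474178,  0.15344549]), array([ 0.45459953, -0.11406935,  0.16094653]))
```

View pics/wr1.png

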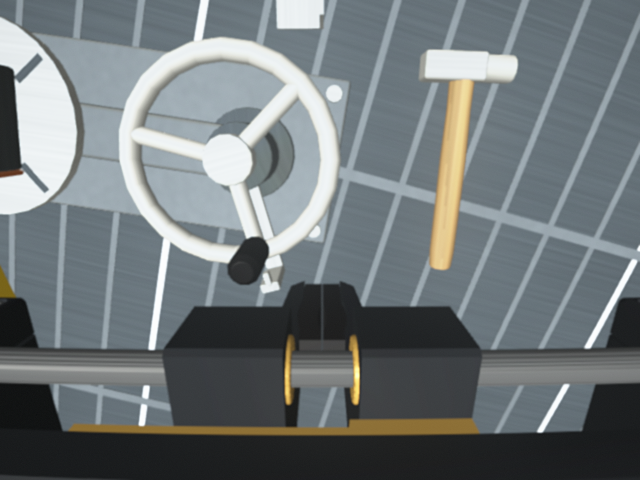

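The wrist view shows the black handle at (248,260), the index finger at (270,275) and the hub at (227,160). This agrees with the top camera to a few mm. Next I'll descend behind the handle.

carry_out(
  motion=[
    [0,0,0,0,0,0.025,0],
    [0,0,0,0,0,0.05,0],
    [0,0,0,0,0,0.075,0],
    [0,0,0,0,0,0.1,0],
    [0,0,0,0,0,0.1,0],
  ],
)

```text
time: 3.82
position: [0.4763, -0.1659, 0.1133]
tool_rot: [-3.111, -0.398, 0.009]
wrist_force: [-0.6, 0.3, 0.1]
grip_width: 0.0004
finger_force: 0.0
```

```bash
sed -i 's/^C=.*/C=np.array([.515,-.0768]); TH0=np.deg2rad(210); Z=.117/' plan.py
python3 - <<'E'
from plan import *
s=sense(); p0=s["position"]; R=Ro.from_rotvec(s["tool_rot"]).as_matrix()
print(s["time"],p0,s["tool_rot"],s["wrist_force"])
# approach then push
prev=p0
pts=[c(0,b,R=R) for b in (.02,.010,.004,0)]
pts+=[c(f,R=R) for f in np.r_[.04,np.arange(.1,6.29,.08)]]
pts=np.array(pts)
for i in range(0,len(pts),5):
    print(i//5,[[0,0,0,*x,0] for x in ((pts[i:i+5]-prev)@R).round(4).tolist()]); prev=prev+R@(((pts[i:i+5]-prev)@R).round(4)[-1])
E
```

```text
3.8167 [ 0.47631963 -0.165857    0.11325585] [-3.11146794 -0.39803452  0.00920129] [-0.5943142   0.34678297  0.05896994]
0 [[0, 0, 0, 0.002, -0.008, -0.0037, 0], [0, 0, 0, -0.0007, -0.0177, -0.0036, 0], [0, 0, 0, -0.0023, -0.0234, -0.0036, 0], [0, 0, 0, -0.0034, -0.0273, -0.0036, 0], [0, 0, 0, -0.0054, -0.0302, -0.0036, 0]]
1 [[0, 0, 0, -0.0027, -0.0043, 0.0001, 0], [0, 0, 0, -0.0058, -0.0102, 0.0001, 0], [0, 0, 0, -0.0085, -0.0161, 0.0002, 0], [0, 0, 0, -0.0107, -0.022, 0.0002, 0], [0, 0, 0, -0.0124, -0.0279, 0.0003, 0]]
2 [[0, 0, 0, -0.0013, -0.0058, 0.0, 0], [0, 0, 0, -0.0023, -0.0115, 0.0, 0], [0, 0, 0, -0.0028, -0.0174, 0.0001, 0], [0, 0, 0, -0.0027, -0.0237, 0.0001, 0], [0, 0, 0, -0.0019, -0.0302, 0.0001, 0]]
3 [[0, 0, 0, 0.0015, -0.0068, 0.0001, 0], [0, 0, 0, 0.0037, -0.0136, 0.0001, 0], [0, 0, 0, 0.0069, -0.0204, 0.0001, 0], [0, 0, 0, 0.0109, -0.0271, 0.0001, 0], [0, 0, 0, 0.0155, -0.0334, 0.0001, 0]]
4 [[0, 0, 0, 0.005, -0.0057, 0.0, 0], [0, 0, 0, 0.0102, -0.0107, 0.0, 0], [0, 0, 0, 0.0156, -0.0151, 0.0, 0], [0, 0, 0, 0.0212, -0.019, 0.0, 0], [0, 0, 0, 0.0269, -0.0223, 0.0, 
[... 1568 characters left out ...]
0, -0.0058, 0.0025, 0.0, 0], [0, 0, 0, -0.0118, 0.0044, 0.0, 0], [0, 0, 0, -0.0177, 0.0059, 0.0001, 0], [0, 0, 0, -0.0235, 0.0069, 0.0001, 0], [0, 0, 0, -0.0293, 0.0074, 0.0001, 0]]
14 [[0, 0, 0, -0.0057, 0.0002, 0.0001, 0], [0, 0, 0, -0.0113, 0.0001, 0.0001, 0], [0, 0, 0, -0.0166, -0.0004, 0.0001, 0], [0, 0, 0, -0.0218, -0.0011, 0.0001, 0], [0, 0, 0, -0.0267, -0.002, 0.0002, 0]]
15 [[0, 0, 0, -0.0046, -0.0009, 0.0, 0], [0, 0, 0, -0.0094, -0.0023, 0.0, 0], [0, 0, 0, -0.0144, -0.0043, 0.0001, 0], [0, 0, 0, -0.0195, -0.0069, 0.0001, 0], [0, 0, 0, -0.0246, -0.0102, 0.0002, 0]]
16 [[0, 0, 0, -0.005, -0.0039, 0.0, 0], [0, 0, 0, -0.0098, -0.0086, 0.0001, 0], [0, 0, 0, -0.0142, -0.0139, 0.0001, 0]]
```

carry_out(
  motion=[
    [0,0,0,0,0,0,0],
    [0,0,0,0,0,0,0],
    [0,0,0,0,0,0,0],
    [0,0,0,0,0,0,0],
  ],
)

```text
time: 4.15
position: [0.4793, -0.1663, 0.1182]
tool_rot: [3.114, 0.402, 0.003]
wrist_force: [0.1, -0.4, 0.2]
grip_width: 0.0003
finger_force: 0.0
```

```bash
cat > rows.py <<'E'
from plan import *
import sys
R=Ro.from_rotvec([3.1157,.40225,0]).as_matrix()
def table(prev,pts):
    pts=np.array(pts); prev=np.array(prev)
    for i in range(0,len(pts),5):
        d=((pts[i:i+5]-prev)@R).round(3); d[:,2]=d[:,2].round(3)+0.
        print(i//5,str([[0,0,0,*x,0] for x in (d+0.).tolist()])); prev=prev+R@d[-1]
    print("end",prev)
E
python3 - <<'E'
from rows import *
s=sense(); print(s["time"],s["position"],s["tool_rot"],s["wrist_force"])
p=np.array([.13968,-.53195,.21687])+R@[.421,-.268,.1]; print("cmd",p)
table(p,[c(0,b,R=R) for b in (.022,.014,.008,.004,.001)]+[c(f,R=R) for f in np.r_[.04,np.arange(.1,6.29,.08)]])
E
```

```text
4.15 [ 0.4792706  -0.16629866  0.11820595] [3.11416313e+00 4.01605127e-01 3.10772688e-03] [ 0.05971185 -0.3778488   0.20825948]
cmd [ 0.4788108  -0.16581733  0.11685917]
0 [[0, 0, 0, 0.0, -0.007, 0.0, 0], [0, 0, 0, -0.002, -0.014, 0.0, 0], [0, 0, 0, -0.004, -0.02, 0.0, 0], [0, 0, 0, -0.005, -0.024, 0.0, 0], [0, 0, 0, -0.005, -0.027, 0.0, 0]]
1 [[0, 0, 0, -0.003, -0.004, 0.0, 0], [0, 0, 0, -0.005, -0.008, 0.0, 0], [0, 0, 0, -0.009, -0.014, 0.0, 0], [0, 0, 0, -0.011, -0.02, 0.0, 0], [0, 0, 0, -0.013, -0.026, 0.0, 0]]
2 [[0, 0, 0, -0.002, -0.006, 0.0, 0], [0, 0, 0, -0.003, -0.012, 0.0, 0], [0, 0, 0, -0.004, -0.017, 0.0, 0], [0, 0, 0, -0.005, -0.023, 0.0, 0], [0, 0, 0, -0.005, -0.029, 0.0, 0]]
3 [[0, 0, 0, 0.001, -0.007, 0.0, 0], [0, 0, 0, 0.003, -0.014, 0.0, 0], [0, 0, 0, 0.005, -0.02, 0.0, 0], [0, 0, 0, 0.008, -0.027, 0.0, 0], [0, 0, 0, 0.012, -0.034, 0.0, 0]]
4 [[0, 0, 0, 0.005, -0.006, 0.0, 0], [0, 0, 0, 0.01, -0.012, 0.0, 0], [0, 0, 0, 0.015, -0.017, 0.0, 0], [0, 0, 0, 0.02, -0.021, 0.0, 0], [0, 0, 0, 0.026, -0.025, 0.0, 0]]
5 [[0, 0, 0, 0.006, -0.004, 0.0, 0], [0, 0, 0, 0.011, -0.0
[... 1299 characters left out ...]
[[0, 0, 0, -0.006, 0.003, 0.0, 0], [0, 0, 0, -0.012, 0.005, 0.0, 0], [0, 0, 0, -0.017, 0.007, 0.0, 0], [0, 0, 0, -0.023, 0.009, 0.0, 0], [0, 0, 0, -0.029, 0.01, 0.0, 0]]
14 [[0, 0, 0, -0.006, 0.0, 0.0, 0], [0, 0, 0, -0.012, 0.0, 0.0, 0], [0, 0, 0, -0.017, 0.0, 0.0, 0], [0, 0, 0, -0.023, 0.0, 0.0, 0], [0, 0, 0, -0.028, -0.001, 0.0, 0]]
15 [[0, 0, 0, -0.005, -0.001, 0.0, 0], [0, 0, 0, -0.009, -0.002, 0.0, 0], [0, 0, 0, -0.014, -0.003, 0.0, 0], [0, 0, 0, -0.019, -0.005, 0.0, 0], [0, 0, 0, -0.024, -0.008, 0.0, 0]]
16 [[0, 0, 0, -0.005, -0.003, 0.0, 0], [0, 0, 0, -0.01, -0.007, 0.0, 0], [0, 0, 0, -0.015, -0.012, 0.0, 0], [0, 0, 0, -0.019, -0.017, 0.0, 0]]
end [ 0.4683386  -0.14168575  0.11685831]
```

carry_out(
  motion=[
    [0,0,0,0.0,-0.007,0,0],
    [0,0,0,-0.002,-0.014,0,0],
    [0,0,0,-0.004,-0.02,0,0],
    [0,0,0,-0.005,-0.024,0,0],
    [0,0,0,-0.005,-0.027,0,0],
  ],
)

```text
time: 4.57
position: [0.4667, -0.1402, 0.117]
tool_rot: [-3.116, -0.403, 0.0]
wrist_force: [0.1, -0.8, 1.5]
grip_width: 0.0002
finger_force: 0.0
```

carry_out(
  motion=[
    [0,0,0,-0.003,-0.004,0,0],
    [0,0,0,-0.005,-0.008,0,0],
    [0,0,0,-0.009,-0.014,0,0],
    [0,0,0,-0.011,-0.02,0,0],
    [0,0,0,-0.013,-0.026,0,0],
  ],
)

```text
time: 4.98
position: [0.4476, -0.1189, 0.1169]
tool_rot: [3.115, 0.402, 0.001]
wrist_force: [1.5, -3.0, 0.0]
grip_width: 0.0005
finger_force: 1.9
```

```bash
python3 - <<'E'
from rows import *
for k in ("wrist","top"):
    try:
        m=measure(k); print(k,m[0],m[3],m[4],m[5],m[6])
    except Exception as e: print(k,e)
E
```

```text
wrist [ 0.51585253 -0.07709909  0.07682994] 4588 2499 [ 0.4558249  -0.10638911  0.15376198] [ 0.4558664  -0.1112117   0.16052667]
top [ 0.51094805 -0.07775867  0.08127449] 4 2 [ 0.43800714 -0.0792319   0.15371909] [ 0.43672797 -0.07987965  0.15744479]
```

carry_out(
  motion=[
    [0,0,0,-0.002,-0.006,0,0],
    [0,0,0,-0.003,-0.012,0,0],
    [0,0,0,-0.004,-0.017,0,0],
    [0,0,0,-0.005,-0.023,0,0],
    [0,0,0,-0.005,-0.029,0,0],
  ],
)

```text
time: 5.5
position: [0.4353, -0.0918, 0.1168]
tool_rot: [-3.116, -0.402, 0.001]
wrist_force: [0.2, -3.3, -0.3]
grip_width: 0.0005
finger_force: 1.8
```

carry_out(
  motion=[
    [0,0,0,0.001,-0.007,0,0],
    [0,0,0,0.003,-0.014,0,0],
    [0,0,0,0.005,-0.02,0,0],
    [0,0,0,0.008,-0.027,0,0],
    [0,0,0,0.012,-0.034,0,0],
  ],
)

```text
time: 5.92
position: [0.4382, -0.0554, 0.1167]
tool_rot: [-3.115, -0.402, 0.002]
wrist_force: [-2.6, -2.8, 0.9]
grip_width: 0.0005
finger_force: 1.9
```

```bash
python3 - <<'E'
from rows import *
im=get_image("top"); cv2.imwrite("pics/top2.png",cv2.resize(im["color"][180:320,180:440,::-1],(780,420)))
E
```

```text
(no output)
```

View pics/top2.png

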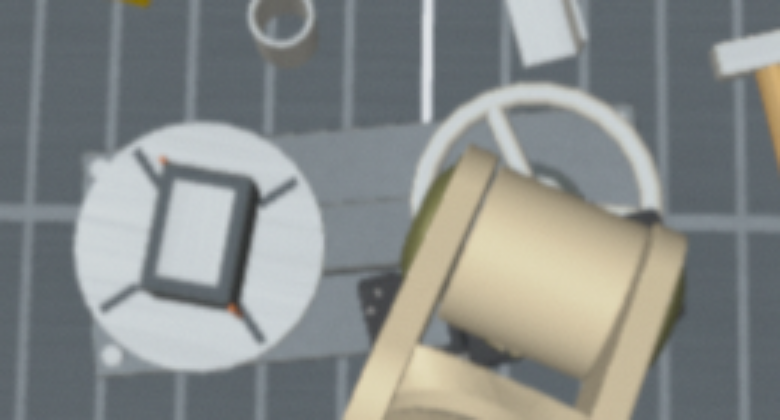

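The crop shows the wheel and the box turning clockwise, with the box steady at (200,230). The push forces are about 3–4 N as expected, so I'll continue.

carry_out(
  motion=[
    [0,0,0,0.005,-0.006,0,0],
    [0,0,0,0.01,-0.012,0,0],
    [0,0,0,0.015,-0.017,0,0],
    [0,0,0,0.02,-0.021,0,0],
    [0,0,0,0.026,-0.025,0,0],
  ],
)

```text
time: 6.38
position: [0.4576, -0.0249, 0.1167]
tool_rot: [-3.115, -0.402, 0.001]
wrist_force: [-3.4, -0.3, 0.7]
grip_width: 0.0006
finger_force: 2.0
```

carry_out(
  motion=[
    [0,0,0,0.006,-0.004,0,0],
    [0,0,0,0.011,-0.006,0,0],
    [0,0,0,0.017,-0.009,0,0],
    [0,0,0,0.023,-0.01,0,0],
    [0,0,0,0.029,-0.012,0,0],
  ],
)

```text
time: 6.8
position: [0.4831, -0.0065, 0.1167]
tool_rot: [-3.116, -0.402, 0.0]
wrist_force: [-4.6, -2.8, -0.7]
grip_width: 0.0004
finger_force: 2.1
```

carry_out(
  motion=[
    [0,0,0,0.006,-0.001,0,0],
    [0,0,0,0.012,-0.001,0,0],
    [0,0,0,0.017,-0.001,0,0],
    [0,0,0,0.023,-0.001,0,0],
    [0,0,0,0.028,0.0,0,0],
  ],
)

```text
time: 7.22
position: [0.5101, 0.0007, 0.1168]
tool_rot: [-3.115, -0.402, 0.0]
wrist_force: [-3.7, -1.9, 0.2]
grip_width: 0.0005
finger_force: 2.1
```

carry_out(
  motion=[
    [0,0,0,0.005,0.0,0,0],
    [0,0,0,0.01,0.001,0,0],
    [0,0,0,0.015,0.002,0,0],
    [0,0,0,0.02,0.004,0,0],
    [0,0,0,0.025,0.006,0,0],
  ],
)

```text
time: 7.63
position: [0.5359, 0.0013, 0.1169]
tool_rot: [-3.115, -0.402, -0.001]
wrist_force: [-2.1, 1.0, 1.4]
grip_width: 0.0003
finger_force: 1.8
```

```bash
python3 - <<'E'
from rows import *
im=get_image("scene"); cv2.imwrite("pics/sc3.png",cv2.resize(im["color"][130:330,180:460,::-1],(784,560)))
E
```

```text
(no output)
```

View pics/sc3.png

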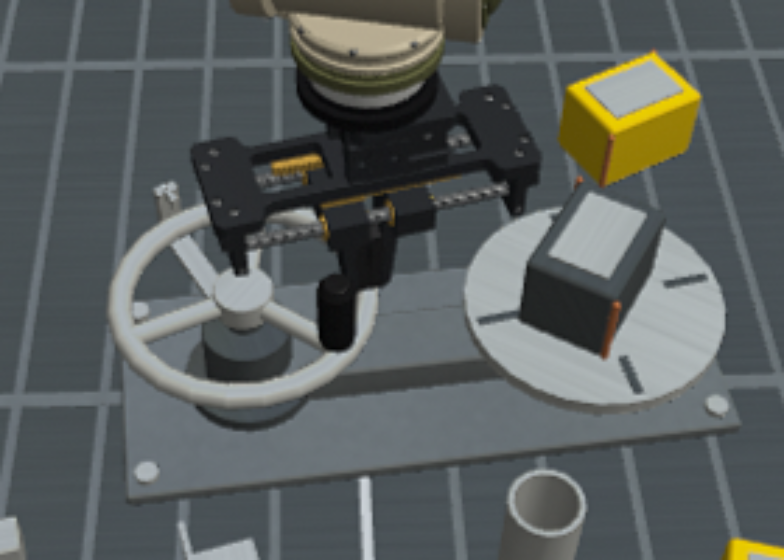

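The crop shows the fingers behind the handle at (340,310), about 140° round. The box is steady and the gripper body is well above it. Continuing.

carry_out(
  motion=[
    [0,0,0,0.005,0.003,0,0],
    [0,0,0,0.01,0.006,0,0],
    [0,0,0,0.015,0.011,0,0],
    [0,0,0,0.019,0.015,0,0],
    [0,0,0,0.024,0.021,0,0],
  ],
)

```text
time: 8.1
position: [0.5644, -0.0132, 0.1168]
tool_rot: [-3.115, -0.403, -0.0]
wrist_force: [-1.1, 4.6, 0.2]
grip_width: 0.0001
finger_force: 1.9
```

carry_out(
  motion=[
    [0,0,0,0.004,0.006,0,0],
    [0,0,0,0.007,0.012,0,0],
    [0,0,0,0.01,0.017,0,0],
    [0,0,0,0.012,0.023,0,0],
    [0,0,0,0.014,0.029,0,0],
  ],
)

```text
time: 8.52
position: [0.585, -0.0382, 0.1168]
tool_rot: [-3.116, -0.402, 0.0]
wrist_force: [-1.5, 2.3, -0.5]
grip_width: -0.0
finger_force: 1.9
```

carry_out(
  motion=[
    [0,0,0,0.001,0.006,0,0],
    [0,0,0,0.002,0.012,0,0],
    [0,0,0,0.003,0.018,0,0],
    [0,0,0,0.003,0.024,0,0],
    [0,0,0,0.002,0.03,0,0],
  ],
)

```text
time: 8.93
position: [0.5947, -0.0668, 0.1168]
tool_rot: [3.116, 0.402, 0.001]
wrist_force: [0.8, 2.8, -0.7]
grip_width: 0.0001
finger_force: 1.9
```

carry_out(
  motion=[
    [0,0,0,-0.001,0.007,0,0],
    [0,0,0,-0.003,0.014,0,0],
    [0,0,0,-0.006,0.021,0,0],
    [0,0,0,-0.01,0.027,0,0],
    [0,0,0,-0.014,0.034,0,0],
  ],
)

```text
time: 9.35
position: [0.5895, -0.1036, 0.117]
tool_rot: [3.115, 0.402, 0.002]
wrist_force: [2.3, 1.5, -2.0]
grip_width: 0.0006
finger_force: 1.8
```

carry_out(
  motion=[
    [0,0,0,-0.005,0.006,0,0],
    [0,0,0,-0.01,0.011,0,0],
    [0,0,0,-0.016,0.015,0,0],
    [0,0,0,-0.021,0.019,0,0],
    [0,0,0,-0.027,0.023,0,0],
  ],
)

```text
time: 9.77
position: [0.5688, -0.1324, 0.117]
tool_rot: [3.115, 0.402, 0.001]
wrist_force: [4.0, 0.8, -1.1]
grip_width: 0.0006
finger_force: 1.8
```

carry_out(
  motion=[
    [0,0,0,-0.006,0.003,0,0],
    [0,0,0,-0.012,0.005,0,0],
    [0,0,0,-0.017,0.007,0,0],
    [0,0,0,-0.023,0.009,0,0],
    [0,0,0,-0.029,0.01,0,0],
  ],
)

```text
time: 10.18
position: [0.5431, -0.1488, 0.1169]
tool_rot: [-3.115, -0.402, -0.0]
wrist_force: [3.4, 3.1, 1.3]
grip_width: 0.0006
finger_force: 2.4
```

```bash
python3 - <<'E'
from rows import *
im=get_image("scene"); cv2.imwrite("pics/sc4.png",cv2.resize(im["color"][130:330,180:460,::-1],(784,560)))
m=measure("scene"); print(m)
h=m[6][:2]-m[0][:2]; print(np.rad2deg(np.arctan2(h[1],h[0])), np.hypot(*h))
E
```

```text
(array([ 0.51942351, -0.07480157,  0.07880364]), 1442, np.float64(0.10982326312469194), 260, 166, array([ 0.55059564, -0.14686383,  0.15848191]), array([ 0.55074291, -0.1485082 ,  0.16424217]))
-66.97840263764895 0.0800847855262045
```

View pics/sc4.png

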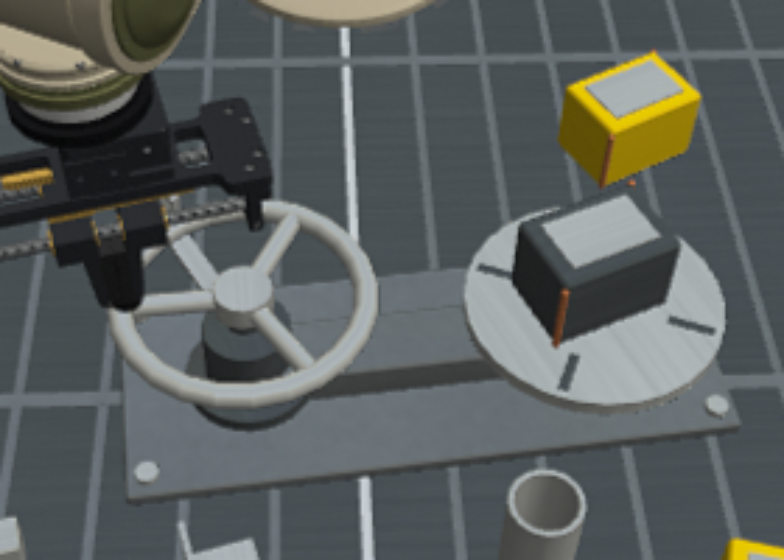

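The crop shows the handle's spoke now pointing to the hammer side, at (165,303), with the fingers covering the handle at (120,290). The box is fine. I'll push on and then check before the last bit.

carry_out(
  motion=[
    [0,0,0,-0.006,0.0,0,0],
    [0,0,0,-0.012,0.0,0,0],
    [0,0,0,-0.017,0.0,0,0],
    [0,0,0,-0.023,0.0,0,0],
    [0,0,0,-0.028,-0.001,0,0],
  ],
)

```text
time: 10.7
position: [0.5159, -0.1551, 0.1168]
tool_rot: [3.116, 0.402, 0.0]
wrist_force: [4.6, 0.8, 0.4]
grip_width: 0.0002
finger_force: 2.1
```

carry_out(
  motion=[
    [0,0,0,-0.005,-0.001,0,0],
    [0,0,0,-0.009,-0.002,0,0],
    [0,0,0,-0.014,-0.003,0,0],
    [0,0,0,-0.019,-0.005,0,0],
    [0,0,0,-0.024,-0.008,0,0],
  ],
)

```text
time: 11.12
position: [0.4905, -0.1537, 0.1169]
tool_rot: [3.115, 0.402, -0.0]
wrist_force: [2.1, -2.3, -0.7]
grip_width: 0.0003
finger_force: 1.7
```

carry_out(
  motion=[
    [0,0,0,-0.005,-0.003,0,0],
    [0,0,0,-0.01,-0.007,0,0],
    [0,0,0,-0.012,-0.01,0,0],
    [0,0,0,-0.012,-0.01,0,0],
  ],
)

```text
time: 11.45
position: [0.4758, -0.146, 0.1169]
tool_rot: [-3.115, -0.402, 0.002]
wrist_force: [-0.1, -0.3, -0.2]
grip_width: 0.0006
finger_force: 0.2
```

```bash
python3 - <<'E'
from rows import *
im=get_image("wrist"); cv2.imwrite("pics/wr5.png",im["color"][:,:,::-1])
m=measure("wrist"); print(m)
h=m[6][:2]-m[0][:2]; print(np.rad2deg(np.arctan2(h[1],h[0])), np.hypot(*h))
E
```

```text
(array([ 0.51654311, -0.07766561,  0.07685895]), 26808, np.float64(0.10812144240702184), 3249, 1778, array([ 0.48324779, -0.14029864,  0.15436348]), array([ 0.48534592, -0.14464361,  0.16332745]))
-114.97529123412038 0.07388719458196631
```

View pics/wr5.png

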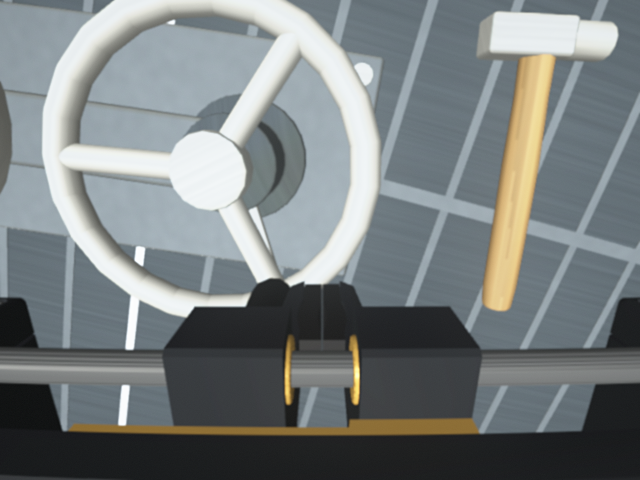

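```bash
python3 - <<'E'
from rows import *
im=get_image("wrist"); T=np.linalg.inv(im["camera_from_world"])
def px(u,v,z):
    p=cv2.undistortPoints(np.array([[[u,v]]],float),im["K"],im["dist_coeffs"])[0,0]
    d=T[:3,:3]@np.r_[p,1]; o=T[:3,3]; return (o+d*(z-o[2])/d[2])[:2]
c0=px(207,170,.110)
for u,v in [(290,45),(70,157),(268,265)]:
    d=px(u,v,.104)-c0; print(np.rad2deg(np.arctan2(d[1],d[0])),np.hypot(*d))
print(c0, px(268,285,.162), sense()["position"])
E
```

```text
-21.52613344370743 0.07048135793360576
99.54831826162899 0.0725808485344883
-137.93914737780776 0.058642474262996236
[ 0.51798378 -0.07713208] [ 0.49038847 -0.12168576] [ 0.47666954 -0.14626098  0.11675921]
```

The wrist view shows the handle at (268,290) and the spokes at (290,45) and (70,157). From the spoke directions, about 9° of the turn remains.

carry_out(
  motion=[
    [0,0,0,-0.003,-0.003,0,0],
    [0,0,0,-0.006,-0.006,0,0],
    [0,0,0,-0.008,-0.009,0,0],
    [0,0,0,-0.008,-0.009,0,0],
    [0,0,0,-0.008,-0.009,0,0],
  ],
)

```text
time: 12.02
position: [0.4665, -0.1395, 0.1168]
tool_rot: [-3.115, -0.402, 0.001]
wrist_force: [-0.1, -0.4, 0.4]
grip_width: 0.0006
finger_force: 0.0
```

carry_out(
  motion=[
    [0,0,0,0.005,0.008,0,0],
    [0,0,0,0.01,0.02,0,0],
    [0,0,0,0.015,0.032,0,0],
    [0,0,0,0.015,0.04,0,0],
    [0,0,0,0.015,0.04,0,0],
  ],
)

```text
time: 12.43
position: [0.4921, -0.1762, 0.1166]
tool_rot: [3.116, 0.401, 0.0]
wrist_force: [0.4, 0.1, -0.1]
grip_width: 0.0001
finger_force: 0.0
```

carry_out(
  motion=[
    [0,0,0,0,0,-0.03,0],
    [0,0,0,0,0,-0.06,0],
    [0,0,0,-0.02,0.01,-0.09,0],
    [0,0,0,-0.05,0.03,-0.1,0],
    [0,0,0,-0.08,0.05,-0.1,0],
  ],
)

```text
time: 12.85
position: [0.4269, -0.244, 0.2196]
tool_rot: [3.111, 0.406, 0.005]
wrist_force: [0.3, -0.7, -0.6]
grip_width: 0.0005
finger_force: 0.0
```

carry_out(
  motion=[
    [0,0,0,-0.03,0.02,0,0],
    [0,0,0,-0.06,0.04,0,0],
    [0,0,0,-0.09,0.06,0,0],
    [0,0,0,-0.12,0.08,0,0],
    [0,0,0,-0.12,0.08,0,0],
  ],
)

```text
time: 13.27
position: [0.3278, -0.3548, 0.2166]
tool_rot: [3.116, 0.394, -0.002]
wrist_force: [-1.3, 0.4, -0.4]
grip_width: 0.0004
finger_force: 0.0
```

```bash
python3 - <<'E'
from rows import *
np.set_printoptions(precision=4,suppress=True)
for k in ["top","scene"]:
    m=measure(k); h=m[6][:2]-m[0][:2]; print(k,m[0],m[3:],np.rad2deg(np.arctan2(h[1],h[0])), np.hypot(*h))
    im=get_image(k)
    for l in ["hammer","tube_offcut","angle_offcut"]: print(l,[w(im,d["at"]).round(3) for d in tip_of(k,l)[:1]])
im=get_image("top"); cv2.imwrite("pics/top6.png",cv2.resize(im["color"][140:340,160:480,::-1],(800,500)))
E
```

```text
top [ 0.5121 -0.0761  0.0796] (121, 102, array([ 0.449 , -0.1125,  0.1579]), array([ 0.4495, -0.1131,  0.1611])) -149.35795136522964 0.07275420191679909
hammer [array([ 0.555, -0.283,  0.008])]
tube_offcut [array([ 0.658,  0.112, -0.001])]
angle_offcut [array([ 0.695, -0.076, -0.001])]
scene [ 0.5187 -0.0752  0.0793] (260, 115, array([ 0.4594, -0.114 ,  0.149 ]), array([ 0.4579, -0.1142,  0.1608])) -147.27720570699793 0.07223353308794934
hammer [array([ 0.554, -0.283,  0.004])]
tube_offcut [array([0.654, 0.105, 0.006])]
angle_offcut [array([ 0.694, -0.081, -0.002])]
```

View pics/top6.png

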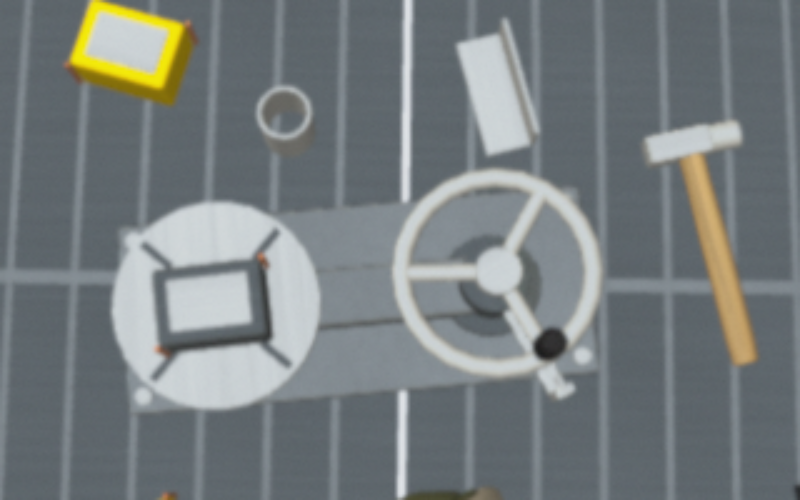

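The handle is back at the index finger, at (549,343) in the crop. Both cameras put it 2° short of a full turn, which is inside the 10° limit. The box has turned 90° and stands upright, and the loose items haven't moved. I'll let the arm settle and hand in.

carry_out(
  motion=[
    [0,0,0,0,0,0,0],
    [0,0,0,0,0,0,0],
    [0,0,0,0,0,0,0],
    [0,0,0,0,0,0,0],
    [0,0,0,0,0,0,0],
  ],
)

```text
time: 14.23
position: [0.3311, -0.3514, 0.2168]
tool_rot: [-3.116, -0.402, -0.0]
wrist_force: [0.5, -0.8, -0.2]
grip_width: 0.0005
finger_force: 0.0
```

```bash
python3 -c "
from workcell import *
print(close_job())"
```

```text
the job is handed in; nothing more can be done
None
```

I pushed the hand wheel one full turn clockwise and handed the job in at about 14 s (no verdict was returned): the handle rests about 2° short of its start at the index finger (limit 10°), the box stands upright on the faceplate, the loose items are where they were, and the arm is clear.

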